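# Open the roll-top stock case and put the returned couplings away

### The arm

A 6-joint arm with a two-finger parallel gripper is mounted at the origin on the work surface. World frame = base frame: x ahead of the robot, y to its left, z up, the work surface at z = 0. Lengths are in m, angles in degrees, forces in N, time in s.
With the tool pointing down it reaches from about 0.325 to 0.85 m from the base axis. Payload 15.5 kg.
Tool frame: the origin (TCP) lies midway between the tips of the shut fingers; the grasp point (between the pads) lies 19 mm behind it; z points along the fingers, y is the line along which they close (so a half turn about z gives the same grasp; the last joint's range is limited). The gripper opens to 91 mm and grips with 3 to 60 N. Pads are 32 mm wide; open, the fingers measure 118 mm over their backs; the gripper's body (76 mm by 178 mm) begins 60 mm behind the grasp point.
Start: joints at [63.856, 28.281, 77.091, -0, 74.628, -5.472], TCP at [0.221, 0.585, 0.214] pointing down, gripper open.
Joint ranges: [-166.48, 166.48], [-47.26, 123.95], [12.59, 153.08], [-70.14, 250.14], [6.76, 159.57], [-176.63, 176.63]. Speed limits (degrees/s): [108.29, 108.29, 147.25, 172.46, 172.46, 172.46].

### API

Orientations are given as a 3x3 rotation matrix whose columns are the frame's x, y, z axes.
In Python, from bench import ctrl gives the robot as it stands. The module is installed in compiled form; this text tells all that it offers. Calls block until the motion is done:
- ctrl.goto(position, orientation): joint-space move of the TCP to a pose.
- ctrl.move_l(position, vel=0.15, ori=None, contact_N=None): straight line of the TCP; ori=None keeps the orientation; vel is the mean speed in m/s. With contact_N (N) it stops when the force on the tool has changed by that much, and returns True; else False.
- ctrl.movej(angles): joint-space move.
- ctrl.command_gripper(opening): opening from 0.0 (shut) to 1.0 (fully open); the grip force is fixed at half the most; returns when the fingers have stopped.
- ctrl.sleep(seconds).
- ctrl.ik(position, orientation): joint angles nearest the present ones, or None.
- ctrl.read_camera(name): name is "scene" or "top" or "wrist"; returns the picture (420x560x3 uint8, blue, green, red); there is no depth.
- ctrl.camera_params(name): a dict with "fx", "fy", "cx", "cy" (pixels), "pose" (4x4, takes a point from camera to world coordinates); the wrist camera has in their place "T_tool_cam" (4x4, takes a point from camera to tool coordinates, whose origin is the TCP and whose axes are the flange's). Camera axes: x right, y up, looking along -z (the intrinsics and any distortion apply to the point x, -y, -z); pixel columns grow to the right and rows downward; lengths in m; the calibration is good to about 2 mm. A picture is of the moment at which its call begins: read the wrist's pose just before it. camera_params takes no time and is no camera call.
A pose or a line that the arm cannot do raises ctrl.MotionError and nothing moves.
- ctrl.sign_off(): hands the job in; it is judged then, once.
Readings, each from a call of its own:
- ctrl.current_t(): time.
- ctrl.current_q(): joint angles.
- ctrl.current_dq(): joint speeds.
- ctrl.current_effort(): joint torques, N m.
- ctrl.current_tool_pos(): TCP position.
- ctrl.current_eef_rot(): TCP orientation.
- ctrl.current_contact_force(): force on the tool from outside, world axes, zero at the start.
- ctrl.current_wrist_torque(): the same for the moment, N m.
- ctrl.current_grip_width(): opening from 0.0 (shut) to 1.0 (fully open).
- ctrl.current_grasp_force(): force on a finger pad.
Only numpy, scipy, OpenCV 4.12 (cv2) and the standard library are available. Lean on these libraries where they do the work, as an engineer would, in place of code of your own. Each camera call takes 0.05 s, during which the arm holds its last target. There are 200 camera calls.

### The job

Raise the slatted shutter of the white roll-top case all the way until it stays open by itself and let go of it. Then clear the returned fittings off the counter: lay every full-length straight coupling flat on the floor of the case, wholly behind its front sill so that the shutter could come down, and put every odd one (too short or bent) in the black reject crate. Leave the shutter open and the can, wrench and mug where they are.

Things in the scene. Friction and masses are not known exactly. Their poses are not given: they have to be found in the camera images.
- roll_case: fixed white roll-top case, 372 deep x 344 wide x 251 mm high. Origin: centre of underside; x from its open front to its back, z up. Side panels' inner faces at y +-160. Inside floor 10 mm above the underside, x -167 to 150; front sill x -177 to -167, 68 mm high. Fixed hood (radius 160) over the rear, x > 0. With the shutter open the floor is reachable from above at x < -10.
- shutter (a joint): travel (rad) of the slatted shutter on circular tracks about the case's axis (level, along case y, at x 0, z 65 mm): 0 shut, 1.5 fully open at its stop, up and back over the hood. Slats' outer radius 174 mm. Below about 0.75 it slides shut by its weight; let go well beyond that it runs slowly to the open stop and stays. Takes 3 to 6 N at the handle.
- shutter_handle (a point): middle of the shutter's black handle bar: round, 12 mm thick, 140 mm long, along case y, on two end posts, its axis 58 mm out from the slats' faces. It moves on a circle of radius 232 mm about the case's axis: shut at case x -227, z 113; fully open at case x 32, z 295 mm. Can be pinched from straight above all the way, the bar turning between the fingers.
- crate: open black reject crate fixed to the counter, outside 180 x 250 (its y) x 85 mm high, walls and floor 5 mm. Origin: centre of its underside, z up.
- full_a: full-length straight cream plastic pipe coupling, 110 mm long: round barrel 34 mm thick with a hexagonal nut 18 mm long, 44 mm across flats and 51 across corners, at each end (74 mm of barrel between). Origin: its centre, x along its length. Lies on nut flats, axis 22 mm above its support. May be absent.
- full_a_end1 (a point): centre of the +x end face of full_a, 55 mm from its centre
- full_a_end2 (a point): centre of the -x end face of full_a, 55 mm from its centre
- full_b: full-length straight cream plastic pipe coupling, 110 mm long: round barrel 34 mm thick with a hexagonal nut 18 mm long, 44 mm across flats and 51 across corners, at each end (74 mm of barrel between). Origin: its centre, x along its length. Lies on nut flats, axis 22 mm above its support. May be absent.
- full_b_end1 (a point): centre of the +x end face of full_b, 55 mm from its centre
- full_b_end2 (a point): centre of the -x end face of full_b, 55 mm from its centre
- full_c: full-length straight cream plastic pipe coupling, 110 mm long: round barrel 34 mm thick with a hexagonal nut 18 mm long, 44 mm across flats and 51 across corners, at each end (74 mm of barrel between). Origin: its centre, x along its length. Lies on nut flats, axis 22 mm above its support. May be absent.
- full_c_end1 (a point): centre of the +x end face of full_c, 55 mm from its centre
- full_c_end2 (a point): centre of the -x end face of full_c, 55 mm from its centre
- short_a: too-short coupling, same cream plastic, barrel and nuts but only 75 mm long (39 mm of barrel between the nuts). Origin: its centre, x along its length, 22 mm above what it lies on. May be absent.
- short_b: too-short coupling, same cream plastic, barrel and nuts but only 75 mm long (39 mm of barrel between the nuts). Origin: its centre, x along its length, 22 mm above what it lies on. May be absent.
- bent_a: bent fitting, same cream plastic, barrel and nuts, kinked 45 degrees in the middle, lying flat: two 46 mm arms leaning 22.5 degrees from its x axis (one to +x, one to -x), both towards -y. Origin: at the kink on the barrel axis, 22 mm above its support, z up at the start. Can be gripped across its y at the kink, about 40 mm wide. May be absent.
- bent_b: bent fitting, same cream plastic, barrel and nuts, kinked 45 degrees in the middle, lying flat: two 46 mm arms leaning 22.5 degrees from its x axis (one to +x, one to -x), both towards -y. Origin: at the kink on the barrel axis, 22 mm above its support, z up at the start. Can be gripped across its y at the kink, about 40 mm wide. May be absent.
- can: bystander: grey can, 66 mm across, 110 mm tall, origin at its underside; leave alone
- wrench: bystander: steel wrench lying on the counter, origin at its underside; leave alone
- mug: bystander: white mug, 76 mm across, 90 mm tall, origin at its underside; leave alone

How it is judged (in metres and radians):
On the way:
1. the shutter is fully raised (beyond 1.3 rad), still, and stays there with the fingers off the case (value of joint shutter above 1.3 rad and velocity of joint shutter below 0.05 rad/s and contact force between the fingers and roll_case below 0.1 N), for 0.5 s.
At the end, for the whole second after the job is handed in: Shutter beyond 1.3 rad; both end centres of each full coupling present at case x -175 to 150, |y| < 160 mm and under 55 mm above its underside (lying on its floor); the centre of each short or bent one within the crate walls, under 95 mm above its underside; all at rest (value of joint shutter above 1.3 rad and x of full_a_end1 in the frame of roll_case between -0.175 and 0.15 m and z of full_a_end1 in the frame of roll_case between 0 and 0.055 m and y of full_a_end1 in the frame of roll_case between -0.16 and 0.16 m and x of full_a_end2 in the frame of roll_case between -0.175 and 0.15 m and z of full_a_end2 in the frame of roll_case between 0 and 0.055 m and y of full_a_end2 in the frame of roll_case between -0.16 and 0.16 m and x of full_b_end1 in the frame of roll_case between -0.175 and 0.15 m and z of full_b_end1 in the frame of roll_case between 0 and 0.055 m and y of full_b_end1 in the frame of roll_case between -0.16 and 0.16 m and x of full_b_end2 in the frame of roll_case between -0.175 and 0.15 m and z of full_b_end2 in the frame of roll_case between 0 and 0.055 m and y of full_b_end2 in the frame of roll_case between -0.16 and 0.16 m and x of full_c_end1 in the frame of roll_case between -0.175 and 0.15 m and z of full_c_end1 in the frame of roll_case between 0 and 0.055 m and y of full_c_end1 in the frame of roll_case between -0.16 and 0.16 m and x of full_c_end2 in the frame of roll_case between -0.175 and 0.15 m and z of full_c_end2 in the frame of roll_case between 0 and 0.055 m and y of full_c_end2 in the frame of roll_case between -0.16 and 0.16 m and x of short_a in the frame of crate between -0.085 and 0.085 m and y of short_a in the frame of crate between -0.12 and 0.12 m and z of short_a in the frame of crate between 0 and 0.095 m and x of short_b in the frame of crate between -0.085 and 0.085 m and y of short_b in the frame of crate between -0.12 and 0.12 m and z of short_b in the frame of crate between 0 and 0.095 m and x of bent_a in the frame of crate between -0.085 and 0.085 m and y of bent_a in the frame of crate between -0.12 and 0.12 m and z of bent_a in the frame of crate between 0 and 0.095 m and x of bent_b in the frame of crate between -0.085 and 0.085 m and y of bent_b in the frame of crate between -0.12 and 0.12 m and z of bent_b in the frame of crate between 0 and 0.095 m and linear speed of each of full_a, full_b, full_c, short_a, short_b, bent_a, bent_b below 0.03 m/s); the robot touches nothing.
It fails at once if the can is moved more than 40 mm (distance of can from where it was at the start of the episode above 0.04 m).
It fails at once if the wrench is moved more than 40 mm (distance of wrench from where it was at the start of the episode above 0.04 m).
It fails at once if the mug is moved more than 40 mm (distance of mug from where it was at the start of the episode above 0.04 m).
Of full_a, full_b, full_c, short_a, short_b, bent_a, bent_b only 5 to 7 are there at a start; the rules pass over those that are not, and their reading is None.
At some moment in a run one of full_a, full_b, full_c, short_a, short_b, bent_a, bent_b may be knocked a few centimetres aside while the robot is not near it.
It also fails if it takes over 210 s, if anything falls off the work surface, if the arm or the gripper's body presses on something with over 40 N, if the wrist force passes 120 N, or if a joint passes its speed limit or range.

## Working session

There is one attempt and no reset: what is moved stays moved. The work goes in short steps, each a Python script; the robot and the scene stay as the last script left them, time stands still between calls to the robot, and variables do not carry over. Pictures are saved under pics/ and viewed, at most 14 in all, crops included, and the job is handed in when it is done.

```bash
mkdir -p pics
python3 - <<'E'
from bench import ctrl
import cv2,numpy as np
for n in("scene","top"):
    cv2.imwrite(f"pics/{n}0.png",cv2.resize(ctrl.read_camera(n),(800,600),interpolation=cv2.INTER_CUBIC))
np.set_printoptions(precision=4,suppress=True)
for n in("scene","top","wrist"):print(n,ctrl.camera_params(n))
print(ctrl.current_eef_rot(),ctrl.current_t())
E
```

```text
scene {'fx': 457.6888907833999, 'fy': 457.6888907833999, 'cx': 283.7110641818933, 'cy': 202.025553658788, 'pose': array([[ 0.4199, -0.6751,  0.6066,  1.2113],
       [ 0.9076,  0.3131, -0.2798, -0.3686],
       [-0.0011,  0.668 ,  0.7442,  0.9791],
       [ 0.    ,  0.    ,  0.    ,  1.    ]])}
top {'fx': 425.0265395221251, 'fy': 425.0265395221251, 'cx': 280.21633746599525, 'cy': 206.17371614674965, 'pose': array([[ 0.0164,  0.9809, -0.1937,  0.2527],
       [-0.9998,  0.0173,  0.0026, -0.0605],
       [ 0.0059,  0.1936,  0.9811,  1.3371],
       [ 0.    ,  0.    ,  0.    ,  1.    ]])}
wrist {'fx': 300.5086246648959, 'fy': 300.5086246648959, 'cx': 278.14574519306314, 'cy': 208.49110464545265, 'T_tool_cam': array([[ 0.0004,  0.9644,  0.2644,  0.075 ],
       [ 1.    , -0.0007,  0.0012, -0.    ],
       [ 0.0014,  0.2644, -0.9644, -0.1717],
       [ 0.    ,  0.    ,  0.    ,  1.    ]])}
[[-0.9356  0.353  -0.0005]
 [ 0.353   0.9356 -0.001 ]
 [ 0.0001 -0.0011 -1.    ]] 0.1
```

View pics/scene0.png

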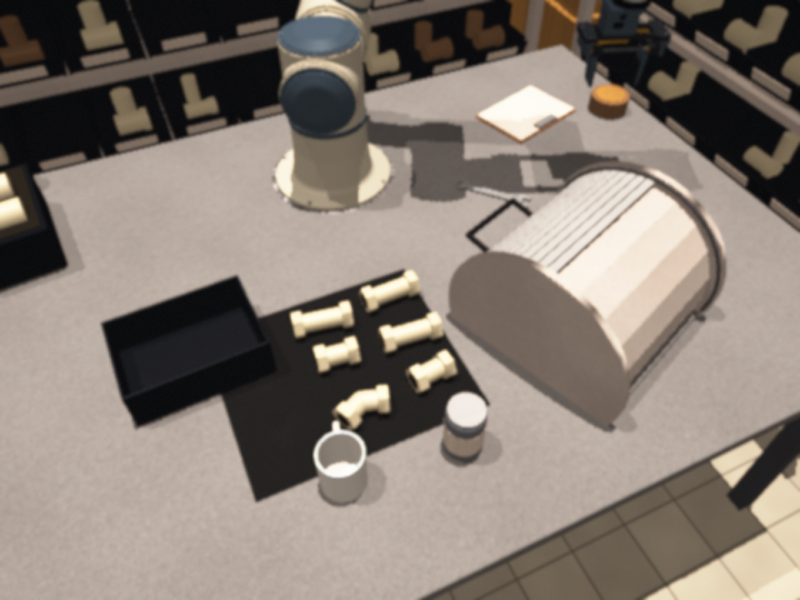

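View pics/top0.png

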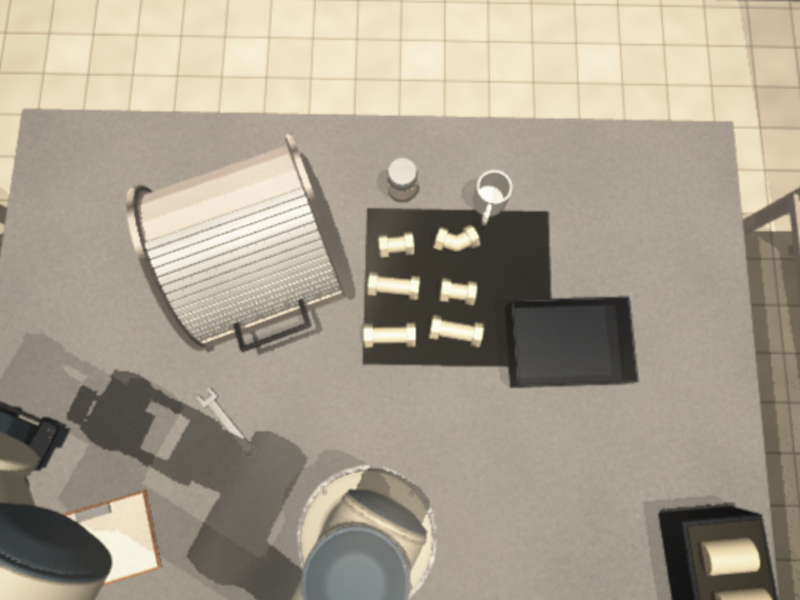

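The top view shows six fittings. Three are full-length, at about (390,335), (393,285) and (457,330). Two are short, at (397,244) and (458,292), and one is bent, at (457,240). The case handle bar runs from (240,347) to (310,327). The wrench is at (225,420), in front of the case. The scene view agrees, with the handle at (468,236) to (515,203).

```bash
cat > h.py <<'E'
from bench import ctrl
import cv2,numpy as np
np.set_printoptions(precision=4,suppress=True)
def params(n):
    p=ctrl.camera_params(n)
    if n=="wrist":
        T=np.eye(4);T[:3,:3]=ctrl.current_eef_rot();T[:3,3]=ctrl.current_tool_pos();p["pose"]=T@p["T_tool_cam"]
    return p
def ray(p,uv):
    d=np.array([(uv[0]-p["cx"])/p["fx"],-(uv[1]-p["cy"])/p["fy"],-1.]);d=p["pose"][:3,:3]@d
    return p["pose"][:3,3],d/np.linalg.norm(d)
def plane(p,uv,z):
    o,d=ray(p,uv);return o+d*(z-o[2])/d[2]
def tri(p1,a,p2,b):
    o1,d1=ray(p1,a);o2,d2=ray(p2,b)
    s=np.linalg.lstsq(np.c_[d1,-d2],o2-o1,rcond=None)[0]
    x,y=o1+s[0]*d1,o2+s[1]*d2
    return (x+y)/2,np.linalg.norm(x-y)
def proj(p,X):
    c=np.linalg.inv(p["pose"])@np.r_[X,1.];return np.array([p["cx"]-p["fx"]*c[0]/c[2],p["cy"]+p["fy"]*c[1]/c[2]])
def blobs(img,roi=None,amin=150):
    hsv=cv2.cvtColor(img,cv2.COLOR_BGR2HSV);m=((hsv[...,2]>105)).astype(np.uint8)
    if roi is not None:
        k=np.zeros_like(m);cv2.fillPoly(k,[np.int32(roi)],1);m*=k
    cs,_=cv2.findContours(m,cv2.RETR_EXTERNAL,cv2.CHAIN_APPROX_NONE)
    return [c for c in cs if cv2.contourArea(c)>amin]
E
python3 - <<'E'
from h import *
T,S=ctrl.read_camera("top"),ctrl.read_camera("scene");pt,ps=params("top"),params("scene")
k=1.4286
rt=np.array([[366,212],[480,212],[480,228],[548,214],[548,294],[508,300],[508,362],[365,362]])/k
rs=np.array([[228,395],[275,350],[270,310],[405,273],[485,402],[440,418],[395,430],[335,415],[255,490]])/k
R={}
for n,I,p,r in(("top",T,pt,rt),("scene",S,ps,rs)):
    R[n]=[]
    for c in blobs(I,r,100):
        M=cv2.moments(c);u=(M['m10']/M['m00'],M['m01']/M['m00'])
        w=np.float32([plane(p,q[0],.022)[:2] for q in c]);rc=cv2.minAreaRect(w)
        R[n].append(u);print(n,np.array(u)*k,plane(p,u,.022),np.array(rc[1]),rc[2])
for u in R["top"]:
    v=min(R["scene"],key=lambda v:np.linalg.norm(plane(ps,v,.022)-plane(pt,u,.022)))
    print(*tri(pt,u,ps,v))
def crop(I,x,y,w,h,f):return cv2.resize(I[y:y+h,x:x+w],None,fx=f,fy=f,interpolation=cv2.INTER_CUBIC)
a=crop(T,150,200,80,60,5);b=crop(S,320,130,80,60,5)
c=crop(T,250,140,130,120,2.5);d=crop(S,160,180,160,120,2.5)
out=np.zeros((600,800,3),np.uint8);out[:300,:400]=a;out[:300,400:]=b;out[300:,:325]=c;out[300:,400:]=d
cv2.imwrite("pics/crop1.png",out)
E
```

```text
top [389.4817 334.5486] [ 0.423  -0.0419  0.022 ] [0.0506 0.1125] 2.7737064361572266
top [456.153  330.3773] [ 0.4347 -0.1872  0.022 ] [0.1162 0.0518] 81.13826751708984
top [458.0998 291.0589] [ 0.5224 -0.1916  0.022 ] [0.0805 0.052 ] 84.8547134399414
top [392.6574 284.9526] [ 0.5336 -0.0467  0.022 ] [0.1166 0.0528] 85.3784408569336
top [395.2899 243.9438] [ 0.6278 -0.0508  0.022 ] [0.0532 0.0812] 6.983646869659424
top [456.298  238.7258] [ 0.6425 -0.1878  0.022 ] [0.0555 0.1046] 4.1841607093811035
scene [462.1881 401.445 ] [ 0.7062 -0.0294  0.022 ] [0.0704 0.0345] 87.03545379638672
scene [364.3089 401.9208] [ 0.637 -0.181  0.022] [0.1039 0.058 ] 85.21929168701172
scene [432.7661 368.8821] [ 0.625  -0.0449  0.022 ] [0.0561 0.0924] 6.688220024108887
scene [336.4499 352.5543] [ 0.5198 -0.187   0.022 ] [0.083  0.0619] 82.94400024414062
scene [408.3883 331.4059] [ 0.5305 -0.0485  0.022 ] [0.1135 0.0619] 85.80488586425781
scene [321.3749 317.6179] [ 0.4312 -0.1838  0.022 ] [0.1184 0.0652] 81.07418060302734
scene [386.0298 290.7861] [ 0.4204 -0.0455  0.022 ] [0.1059 0.0649] 89.65290832519531
[ 0.4222 -0.0439  0.0234] 0.004313338014274871
[ 0.4344 -0.1857  0.0264] 0.0022010960047581037
[ 0.5221 -0.1895  0.026 ] 0.0035918597817431335
[ 0.5326 -0.048   0.0245] 0.002735308146764145
[ 0.6273 -0.0487  0.0268] 0.00452324631137276
[ 0.6409 -0.1848  0.0298] 0.004797997383439426
```

View pics/crop1.png

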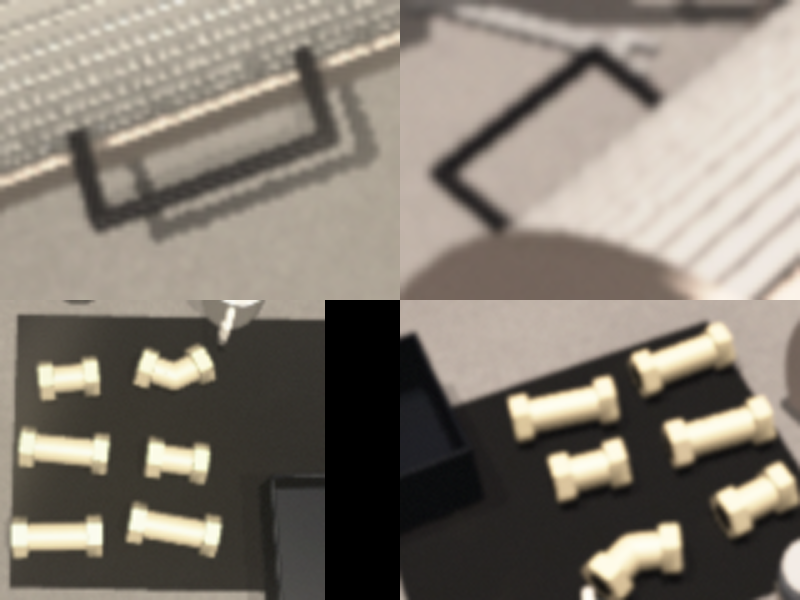

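The crops show the handle corners in the top image at about (169.6,243.4) and (216.2,228.0), and in the scene image at (358.8,140.6) and (327.4,164.4). The bent fitting's arms lean towards +x (up in the top image), so its kink bulges towards the robot.

```bash
cat >> h.py <<'E'
def case():
    pt,ps=params("top"),params("scene")
    A=tri(pt,(169.6,243.4),ps,(358.8,140.6));B=tri(pt,(216.2,228.0),ps,(327.4,164.4))
    yv=A[0]-B[0];L=np.linalg.norm(yv);yaw=np.arctan2(-yv[0],yv[1])
    m=(A[0]+B[0])/2
    return m,yaw,L,A,B
def rot(yaw):
    c,s=np.cos(yaw),np.sin(yaw);return np.array([[c,-s],[s,c]])
def down(yaw_y):
    """tool pointing down with tool y along world angle yaw_y"""
    y=np.array([np.cos(yaw_y),np.sin(yaw_y),0]);z=np.array([0,0,-1.]);return np.c_[np.cross(y,z),y,z]
E
python3 - <<'E'
from h import *
m,yaw,L,A,B=case();print(m,np.degrees(yaw),L,A,B)
o=m[:2]+rot(yaw)@[.227,0];print("case origin",o)
pt,ps=params("top"),params("scene");k=1.4286
C=np.array([plane(pt,np.array(q)/k,.085) for q in((509,303),(628,297),(637,382),(512,386))]);print(C,C.mean(0))
print("crate scene",[plane(ps,np.array(q)/k,.085) for q in((104,325),(238,279),(272,347),(132,400))])
for X in((-.0,.172,.251),(0,-.172,.251),(.0,.172,0.),(-.177,.16,.068),(.186,-.172,0)):
    w=np.r_[o+rot(yaw)@X[:2],X[2]];print(X,proj(pt,w)*k,proj(ps,w)*k)
for f in(0,np.pi):
    for a in(0,.7,1.45):
        th=np.arctan2(48,227)+a;P=np.r_[o+rot(yaw)@[-.232*np.cos(th),0],.065+.232*np.sin(th)-.01]
        print(f,a,P,ctrl.ik(P,down(yaw+f)))
    print('place',ctrl.ik(np.r_[o+rot(yaw)@[-.095,0],.02],down(yaw+np.pi/2+f)),down(yaw+np.pi/2+f)[:,0])
E
```

```text
[0.4036 0.1885 0.1118] 20.142872985194188 0.13904129916540178 (array([0.3797, 0.2537, 0.1126]), np.float64(0.0010833260398819531)) (array([0.4276, 0.1232, 0.1109]), np.float64(0.003972883050549971))
case origin [0.6167 0.2666]
[[ 0.4858 -0.2922  0.085 ]
 [ 0.503  -0.5431  0.085 ]
 [ 0.3258 -0.5516  0.085 ]
 [ 0.3134 -0.2951  0.085 ]] [ 0.407  -0.4205  0.085 ]
crate scene [array([ 0.3382, -0.5471,  0.085 ]), array([ 0.3295, -0.3051,  0.085 ]), array([ 0.5082, -0.2943,  0.085 ]), array([ 0.5157, -0.5281,  0.085 ])]
(-0.0, 0.172, 0.251) [135.4721 242.0115] [658.3148 173.4859]
(0, -0.172, 0.251) [312.9291 184.5418] [540.1194 273.3168]
(0.0, 0.172, 0.0) [182.4377 273.0036] [623.3918 270.7593]
(-0.177, 0.16, 0.068) [199.0595 341.5539] [555.502  208.2767]
(0.186, -0.172, 0) [303.4127 153.4391] [606.4432 432.8114]
0 0 [0.4036 0.1885 0.103 ] [ 17.3403  23.6502 109.131   -0.      47.2188  -2.8025]
0 0.7 [0.4828 0.2175 0.2379] [17.7894 19.184  88.598  -0.     72.2179 -2.3535]
0 1.45 [0.6358 0.2736 0.2861] [18.3457 31.1424 60.4625 -0.     88.3951 -1.7972]
place [ 17.9849  38.8235  94.3214  -0.      46.8551 -92.158 ] [-0.9388 -0.3444 -0.    ]
3.141592653589793 0 [0.4036 0.1885 0.103 ] None
3.141592653589793 0.7 [0.4828 0.2175 0.2379] None
3.141592653589793 1.45 [0.6358 0.2736 0.2861] None
place [17.9849 38.8235 94.3214 -0.     46.8551 87.842 ] [0.9388 0.3444 0.    ]
```

Run:
```python
from h import *
m,yaw,L,A,B=case();o=m[:2]+rot(yaw)@[.227,0]
p=ctrl.current_tool_pos();ctrl.move_l([p[0],p[1],.4],vel=.25)
R=down(yaw)
ctrl.goto([m[0],m[1],.3],R)
ctrl.command_gripper(.6)
print(ctrl.move_l([m[0],m[1],m[2]-.011],vel=.1,contact_N=6))
cv2.imwrite("pics/h1.png",ctrl.read_camera("wrist"))
ctrl.command_gripper(0);print(ctrl.current_tool_pos(),ctrl.current_grip_width()*91,ctrl.current_grasp_force(),ctrl.current_contact_force(),ctrl.current_t())
```

```text
False
[0.4037 0.1885 0.1008] 11.467876128030568 29.97384399175644 [ 1.2551  0.1136 -0.4817] 6.3833
```

View pics/h1.png

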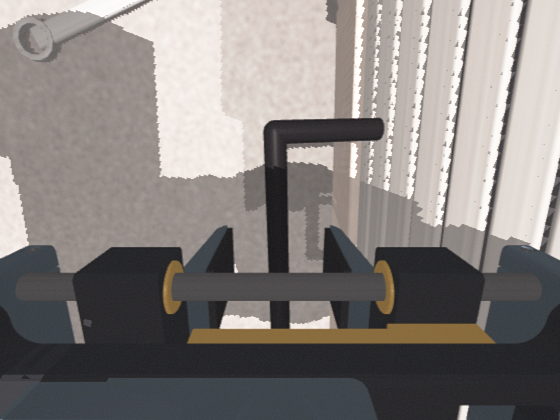

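The bar is centred between the fingers (columns 265–290) and gripped at about 12 mm wide. Next I follow the arc.

Run:
```python
from h import *
m,yaw,L,A,B=case();o=m[:2]+rot(yaw)@[.227,0]
t0=np.arctan2(48,227);dz=ctrl.current_tool_pos()[2]-.113
mx=0
for a in np.arange(.1,1.46,.09):
    th=t0+a
    ctrl.move_l(np.r_[o+rot(yaw)@[-.232*np.cos(th),0],.065+.232*np.sin(th)+dz],vel=.1)
    mx=max(mx,np.linalg.norm(ctrl.current_contact_force()))
print(a,mx,ctrl.current_grip_width()*91,ctrl.current_contact_force(),ctrl.current_t())
ctrl.command_gripper(.6);p=ctrl.current_tool_pos()
ctrl.move_l([p[0],p[1],p[2]+.08],vel=.15)
ctrl.goto([.38,0,.42],down(0))
cv2.imwrite("pics/s1.png",ctrl.read_camera("scene"));cv2.imwrite("pics/t1.png",ctrl.read_camera("top"));print(ctrl.current_t())
a,b=cv2.imread("pics/s1.png"),cv2.imread("pics/t1.png")
cv2.imwrite("pics/s1c.png",np.hstack([cv2.resize(a[80:320,280:540],(400,370)),cv2.resize(b[60:300,70:330],(400,370))]))
```

```text
1.45 24.334528402122157 11.213967609899786 [-1.1489 10.9361  2.1545] 12.1417
15.1333
```

View pics/s1c.png

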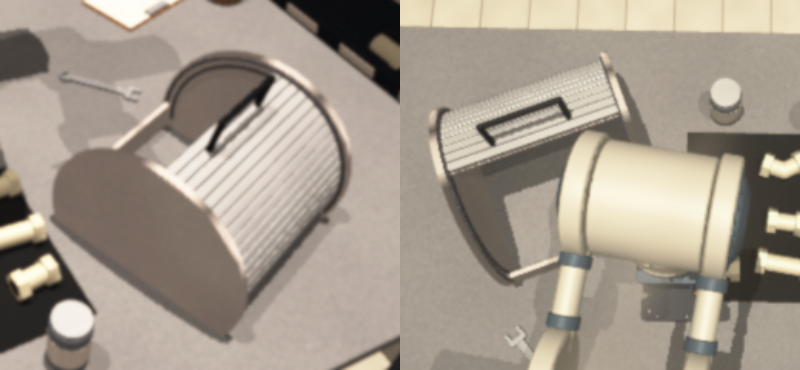

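The shutter is fully open and lying back over the hood, with the handle at crop (515,120). Next I do a wrist-camera hover over the fittings to refine the grasps.

```bash
cat >> h.py <<'E'
def look(xy,R=None,z=.22,save=None,zp=.022):
    """hover; return cream blobs on plane zp: list of (centre, long dir angle deg, (L,W), contour)"""
    R=down(0) if R is None else R
    ctrl.goto([xy[0],xy[1],z],R);p=params("wrist");I=ctrl.read_camera("wrist")
    B,G,Rr=[I[...,i].astype(int) for i in range(3)]
    m=((Rr-B>0.16*Rr)&(Rr>90)).astype(np.uint8);m[300:]=0
    m=cv2.morphologyEx(m,cv2.MORPH_OPEN,np.ones((3,3),np.uint8))
    m=cv2.morphologyEx(m,cv2.MORPH_CLOSE,np.ones((7,7),np.uint8))
    out=[];V=I.copy()
    for c in cv2.findContours(m,cv2.RETR_EXTERNAL,cv2.CHAIN_APPROX_NONE)[0]:
        if cv2.contourArea(c)<800:continue
        w=np.float32([plane(p,q[0],zp)[:2] for q in c])
        bx=cv2.boxPoints(cv2.minAreaRect(w));e1,e2=bx[1]-bx[0],bx[2]-bx[1]
        L,W=np.linalg.norm(e1),np.linalg.norm(e2)
        if W>L:e1,L,W=e2,W,L
        out.append((bx.mean(0),np.degrees(np.arctan2(e1[1],e1[0]))%180,(L,W),w))
        cv2.drawContours(V,[c],-1,(0,0,255),1)
    if save:cv2.imwrite("pics/"+save,V)
    return out
E
python3 - <<'E'
from h import *
pt=params("top");k=1.4286
print("mug",plane(pt,np.array([494,187])/k,.09),plane(pt,np.array([487,215])/k,.04))
for r in look((.48,-.12),z=.3,save="w2.png"):print(r[0],r[1],r[2])
for r in look((.5,-.2),z=.3):print(r[0],r[1],r[2])
print(ctrl.current_t())
E
```

```text
mug [ 0.7404 -0.2633  0.09  ] [ 0.6935 -0.2549  0.04  ]
[ 0.5211 -0.1925] 83.56249 (np.float32(0.08784762), np.float32(0.052072402))
[ 0.4333 -0.1873] 81.12718 (np.float32(0.12041101), np.float32(0.052317187))
[ 0.4216 -0.0393] 92.05935 (np.float32(0.11372364), np.float32(0.05250537))
[ 0.5214 -0.1916] 83.52149 (np.float32(0.08079313), np.float32(0.05159051))
[ 0.4333 -0.1876] 81.14796 (np.float32(0.11633344), np.float32(0.051439423))
[ 0.4215 -0.0373] 92.35034 (np.float32(0.11627877), np.float32(0.052064467))
16.4667
```

View pics/w2.png

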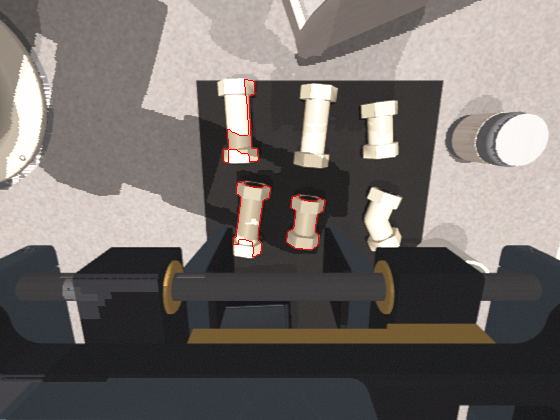

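The wrist view shows all six fittings still in place. The colour mask only catches the shaded ones, so I'll use brightness inside the mat rectangle.

```bash
python3 - <<'E'
s=open('h.py').read()
s=s.replace("m=((Rr-B>0.16*Rr)&(Rr>90)).astype(np.uint8);m[300:]=0",
"""m=((Rr>85)).astype(np.uint8);m[245:]=0
    pt=ctrl.camera_params("top");k=np.zeros_like(m)
    mat=[proj(p,plane(pt,np.array(q)/1.4286,0.)) for q in((364,208),(551,208),(551,300),(508,300),(508,366),(361,366))]
    cv2.fillPoly(k,[np.int32(mat)],1);m*=k""")
open('h.py','w').write(s)
E
cat >> h.py <<'E'
def nearest(rs,xy,tol=.05):
    r=min(rs,key=lambda r:np.linalg.norm(r[0]-xy));assert np.linalg.norm(r[0]-xy)<tol,[q[0] for q in rs];return r
def pick(xy,ang,op=.65,z=.006):
    """close along world angle ang (deg)"""
    R=down(np.radians(ang));ctrl.command_gripper(op)
    ctrl.goto([*xy,.12],R)
    hit=ctrl.move_l([*xy,z],vel=.1,contact_N=8)
    if hit:
        ctrl.move_l([*xy,.15]);raise SystemExit("hit something")
    ctrl.command_gripper(0);w=ctrl.current_grip_width()*91
    ctrl.move_l([*xy,.2],vel=.2)
    print("picked w",w,"after lift",ctrl.current_grip_width()*91,ctrl.current_grasp_force(),"t",ctrl.current_t());return w
E
python3 - <<'E'
from h import *
rs=look((.46,-.02),z=.28,save="w3.png")
for r in rs:print(r[0],r[1],r[2])
r=nearest(rs,(.422,-.042))
print(pick(r[0],r[1]-90))
# view of case sill from above
m,yaw,L,A,B=case();o=m[:2]+rot(yaw)@[.227,0]
ctrl.move_l([*ctrl.current_tool_pos()[:2],.40],vel=.3)
q=o+rot(yaw)@[-.14,0];ctrl.goto([*q,.40],down(yaw+np.pi/2))
p=params("wrist");I=ctrl.read_camera("wrist")
for X in((-.177,.16,.068),(-.177,-.16,.068),(-.167,.16,.01),(-.167,-.16,.01),(-.167,.16,.068),(-.167,-.16,.068),(-.177,.172,.068)):
    u=proj(p,np.r_[o+rot(yaw)@X[:2],X[2]]);print(X,u);cv2.circle(I,tuple(np.int32(u.round())),2,(0,0,255),-1)
cv2.imwrite("pics/case.png",cv2.resize(I,(800,600),interpolation=cv2.INTER_CUBIC));print(ctrl.current_t())
E
```

```text
[ 0.6276 -0.0532] 96.41271 (np.float32(0.09027149), np.float32(0.05399981))
[ 0.4218 -0.0441] 91.80056 (np.float32(0.12006724), np.float32(0.05288023))
[ 0.5773 -0.0425] 0.5642187 (np.float32(0.25965962), np.float32(0.13428712))
picked w 33.48761486760169 after lift 33.25620303164517 29.999772012233734 t 21.225
33.48761486760169
(-0.177, 0.16, 0.068) [375.6733 150.5855]
(-0.177, -0.16, 0.068) [181.5946 150.9456]
(-0.167, 0.16, 0.01) [365.4072 153.6987]
(-0.167, -0.16, 0.01) [191.8521 154.0175]
(-0.167, 0.16, 0.068) [375.1714 156.7158]
(-0.167, -0.16, 0.068) [182.114  157.0669]
(-0.177, 0.172, 0.068) [382.9601 150.5719]
23.35
```

View pics/case.png

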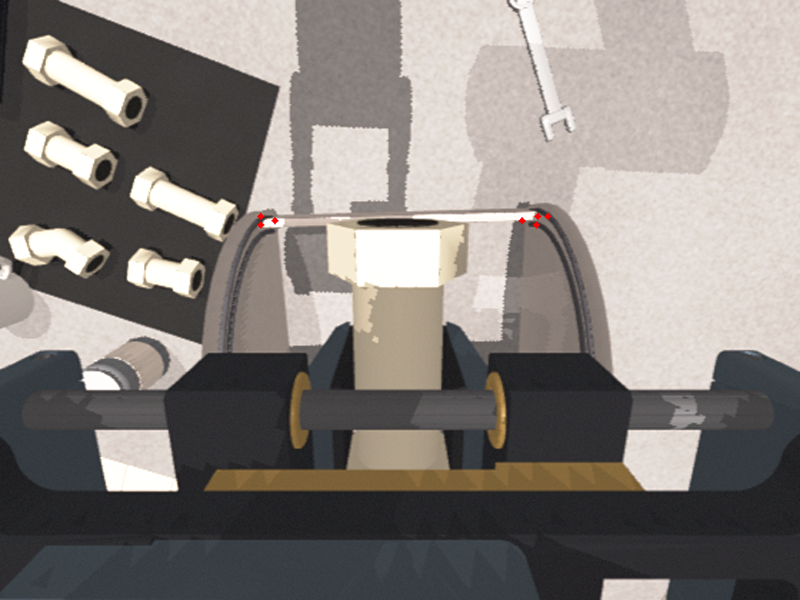

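The full coupling is well held. The sill runs from (270,219) to (540,213), which means the case yaw is about 1.3° more than estimated. I apply that and place the coupling.

```bash
cat >> h.py <<'E'
def case2():
    m,yaw,*_=case();o=m[:2]+rot(yaw)@[.227,0];s=o+rot(yaw)@[-.177,.002]
    y2=yaw+np.radians(1.3);return s+rot(y2)@[.177,0],y2
def place(cy,cx=-.095):
    o,yaw=case2();q=o+rot(yaw)@[cx,cy];R=down(yaw+np.pi/2)
    P=ctrl.current_tool_pos();ctrl.move_l([P[0],P[1],.40],vel=.3) if P[2]<.39 else 0
    ctrl.goto([*q,.40],R)
    ctrl.move_l([*q,.05],vel=.2,contact_N=12) and print("early hit",ctrl.current_tool_pos())
    print("touch",ctrl.move_l([*q,.013],vel=.04,contact_N=4),ctrl.current_tool_pos(),ctrl.current_contact_force())
    ctrl.command_gripper(.58);ctrl.move_l([*q,.40],vel=.25);print("t",ctrl.current_t())
E
python3 - <<'E'
from h import *
place(.06)
o,yaw=case2();ctrl.goto([*(o+rot(yaw)@[-.16,0]),.40],down(yaw+np.pi/2));p=params("wrist");I=ctrl.read_camera("wrist")
for X in((-.15,.06,.032),(-.04,.06,.032),(-.167,.16,.068),(-.167,-.16,.068)):
    u=proj(p,np.r_[o+rot(yaw)@X[:2],X[2]]);cv2.circle(I,tuple(np.int32(u.round())),2,(0,0,255),-1)
cv2.imwrite("pics/case2.png",cv2.resize(I[100:300,120:420],(750,500),interpolation=cv2.INTER_CUBIC))
rs=look((.46,-.12),z=.28)
for r in rs:print(r[0],r[1],r[2])
E
```

```text
touch True [0.504  0.2933 0.0158] [ 0.2314 -0.5423  4.3593]
t 28.6333
[ 0.522  -0.1847] 83.41369 (np.float32(0.075719334), np.float32(0.052321397))
[ 0.6428 -0.1772] 94.741486 (np.float32(0.08862958), np.float32(0.05998457))
[ 0.4358 -0.1757] 81.92346 (np.float32(0.0961297), np.float32(0.052513763))
[ 0.6271 -0.0515] 96.579704 (np.float32(0.08228692), np.float32(0.053534493))
[ 0.5773 -0.0426] 0.57843494 (np.float32(0.25842065), np.float32(0.12528582))
```

View pics/case2.png

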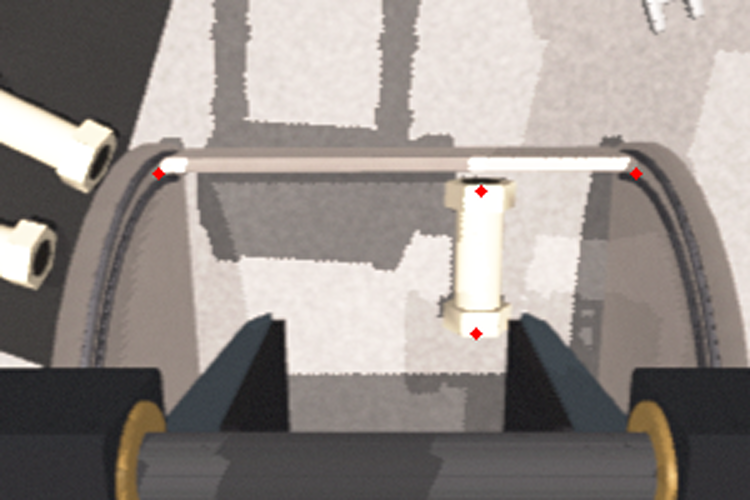

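The coupling lies on the case floor at the predicted spot, behind the sill and just inside its marks. On to the other two full ones.

```bash
sed -i 's/((364,208),(551,208),(551,300),(508,300),(508,366),(361,366))/((369,211),(549,211),(549,300),(508,300),(508,363),(367,363))/' h.py
python3 - <<'E'
from h import *
for xy,cy in(((.533,-.047),0.),((.4345,-.187),-.06)):
    rs=look((xy[0],xy[1]-.06),z=.28)
    try:r=nearest(rs,xy,.03)
    except AssertionError as e:print(e);break
    print(r[0],r[1],r[2])
    if r[2][0]>.13 or r[2][1]>.06:print("odd");break
    c=r[0] if r[2][0]>.106 else np.array(xy)
    print(c)
    if pick(c,r[1]-90)<28:break
    place(cy)
o,yaw=case2();ctrl.goto([*(o+rot(yaw)@[-.16,0]),.40],down(yaw+np.pi/2));I=ctrl.read_camera("wrist")
J=ctrl.read_camera("top")
cv2.imwrite("pics/case3.png",np.hstack([cv2.resize(I[100:300,120:420],(480,320)),cv2.resize(J[110:310,200:400],(320,320))]))
E
```

```text
[ 0.5317 -0.0477] 85.37438 (np.float32(0.116615616), np.float32(0.053659335))
[ 0.5317 -0.0477]
picked w 33.2614890498845 after lift 33.29474058111966 29.999304860830307 t 34.9333
touch True [0.5259 0.2374 0.0158] [0.5107 0.5377 3.9991]
t 42.025
[ 0.4335 -0.1851] 80.767876 (np.float32(0.11852457), np.float32(0.053313993))
[ 0.4335 -0.1851]
picked w 33.20237476640603 after lift 33.29431322921554 29.999814480543137 t 47.9
touch True [0.5478 0.1816 0.0158] [0.0915 0.4234 4.3771]
t 55.025
```

View pics/case3.png

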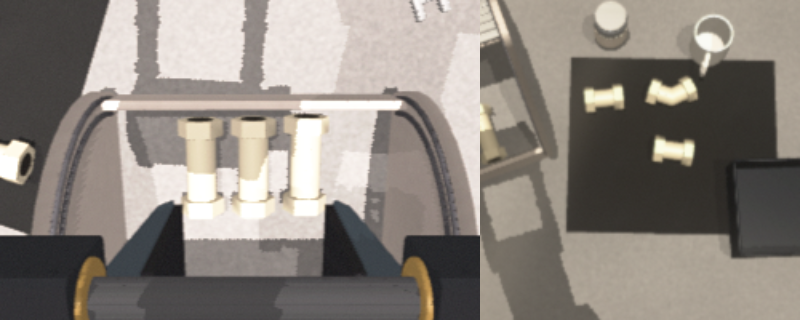

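All three full couplings lie side by side on the case floor. The two shorts and the bent one remain on the mat, so next I pick the bent one across its kink and the shorts end to end.

```bash
cat >> h.py <<'E'
def drop(xy,ang,z=.03,op=.92):
    R=down(np.radians(ang));ctrl.goto([*xy,.22],R)
    if ctrl.move_l([*xy,z],vel=.15,contact_N=8):print("touch",ctrl.current_tool_pos())
    ctrl.command_gripper(op);ctrl.move_l([*xy,.24],vel=.25);print("t",ctrl.current_t())
E
python3 - <<'E'
from h import *
rs=look((.60,-.24),z=.28)
r=nearest(rs,(.642,-.187),.03);print(r[0],r[1],r[2])
a=np.radians(r[1]+90);k=r[0]+.0115*np.array([np.cos(a),np.sin(a)]);print(k)
ctrl.move_l([.60,-.20,.28])
if pick(k,r[1]-90,z=.016)>25:drop((.415,-.485),90,z=.04,op=.6)
rs=look((.50,-.25),z=.28)
r=nearest(rs,(.522,-.190),.03);print(r[0],r[1],r[2])
if pick(r[0],r[1],op=1.,z=.008)>60:drop((.365,-.38),90)
rs=look((.60,-.11),z=.28)
r=nearest(rs,(.627,-.05),.03);print(r[0],r[1],r[2])
if pick(r[0],r[1],op=1.,z=.008)>60:drop((.435,-.38),90)
ctrl.goto([.38,-.1,.35],down(0))
J=ctrl.read_camera("top");S=ctrl.read_camera("scene")
cv2.imwrite("pics/end.png",np.hstack([cv2.resize(S,(440,330)),cv2.resize(J[100:310,200:450],(360,330))]))
E
```

```text
[ 0.6427 -0.1848] 95.18833 (np.float32(0.103556804), np.float32(0.056336794))
[ 0.6312 -0.1858]hit something
```

Run:
```python
from h import *
rs=look((.60,-.24),z=.28,save="w4.png")
for r in rs:print(r[0],r[1],r[2])
r=nearest(rs,(.642,-.187),.04)
a=np.radians(r[1]+90);k=r[0]+.0115*np.array([np.cos(a),np.sin(a)])
b=np.radians(r[1]-22.5);n=k+.038*np.array([np.cos(b),np.sin(b)]);print("kink",k,"nut",n)
p=params("wrist");V=cv2.imread("pics/w4.png")
for q in(k,n):cv2.circle(V,tuple(np.int32(proj(p,[*q,.022]).round())),2,(255,0,0),-1)
cv2.imwrite("pics/w4.png",cv2.resize(V[60:260,250:520],(675,500)))
```

```text
[ 0.5211 -0.1907] 83.38265 (np.float32(0.081397764), np.float32(0.05164918))
[ 0.6891 -0.178 ] 93.63639 (np.float32(0.096139155), np.float32(0.043570623))
[ 0.6262 -0.0504] 96.67745 (np.float32(0.07828474), np.float32(0.05257628))Traceback (most recent call last):
  File "<stdin>", line 4, in <module>
  File "h.py", line 61, in nearest
    r=min(rs,key=lambda r:np.linalg.norm(r[0]-xy));assert np.linalg.norm(r[0]-xy)<tol,[q[0] for q in rs];return r
                                                          ^^^^^^^^^^^^^^^^^^^^^^^^^^^
AssertionError: [array([ 0.5211, -0.1907], dtype=float32), array([ 0.6891, -0.178 ], dtype=float32), array([ 0.6262, -0.0504], dtype=float32)]
```

View pics/w4.png

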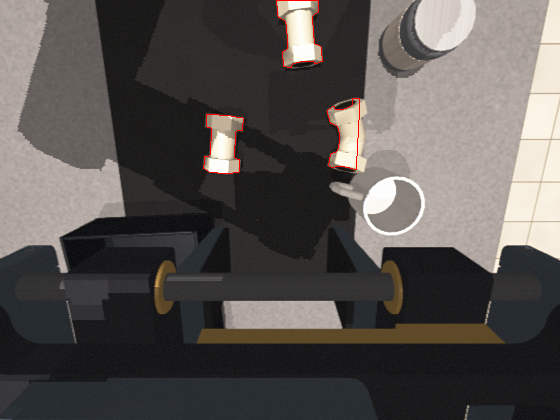

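The bent fitting was knocked about 50 mm towards +x and appears to have rolled over. It is now near (348,135), partly off the mat, with its lower nut close to the mug handle at (345,187). I need a closer look.

Run:
```python
from h import *
R=down(0);ctrl.goto([.68,-.2,.2],R);p=params("wrist");I=ctrl.read_camera("wrist");print(p["pose"])
np.save("w5.npy",p["pose"])
x0,y0,f=180,40,4
V=cv2.resize(I[y0:y0+150,x0:x0+200],None,fx=f,fy=f,interpolation=cv2.INTER_CUBIC)
for x in np.arange(.62,.77,.02):
  for y in np.arange(-.26,-.1,.02):
    u=(proj(p,[x,y,.022])-[x0,y0])*f;c=(0,0,255) if abs(x-.68)<.001 or abs(y+.18)<.001 else (0,160,0)
    cv2.circle(V,tuple(np.int32(u.round())),2,c,-1)
cv2.imwrite("pics/w5.png",V)
```

```text
[[ 1.     -0.0025  0.0025  0.6797]
 [ 0.0018  0.9644  0.2645 -0.1245]
 [-0.0031 -0.2645  0.9644  0.3699]
 [ 0.      0.      0.      1.    ]]
```

View pics/w5.png

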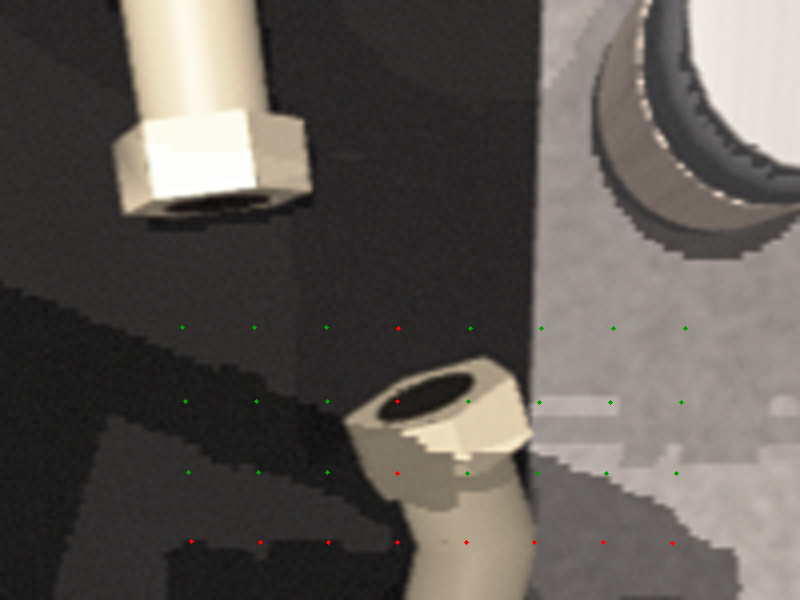

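The upper nut's end face is at about (428,398), near x 0.688, y -0.139. It tilts upward, so the fitting isn't lying flat. I check the lower half from two more viewpoints.

Run:
```python
from h import *
R=down(0);out=[]
def grid(I,p,x0,y0,w,h,f,z):
    V=cv2.resize(I[y0:y0+h,x0:x0+w],None,fx=f,fy=f,interpolation=cv2.INTER_CUBIC)
    for x in np.arange(.62,.77,.02):
      for y in np.arange(-.26,-.1,.02):
        u=(proj(p,[x,y,z])-[x0,y0])*f;c=(0,0,255) if abs(x-.68)<.001 or abs(y+.18)<.001 else (0,160,0)
        cv2.circle(V,tuple(np.int32(u.round())),2,c,-1)
    return V
ctrl.goto([.66,-.27,.25],R);p=params("wrist");I=ctrl.read_camera("wrist");u=proj(p,[.69,-.18,.022]);print(u)
x0,y0=int(u[0])-65,int(u[1])-75
a=grid(I,p,x0,max(y0,0),130,150,3,.022)
ps=params("scene");S=ctrl.read_camera("scene");u=proj(ps,[.69,-.18,.022])
b=grid(S,ps,int(u[0])-40,int(u[1])-45,80,90,5,0.)
out=np.zeros((460,800,3),np.uint8);out[:a.shape[0],:a.shape[1]]=a;out[:b.shape[0],400:400+b.shape[1]]=b
cv2.imwrite("pics/w6.png",out);print(ctrl.current_t())
```

```text
[301.9786 111.6191]
62.6417
```

View pics/w6.png

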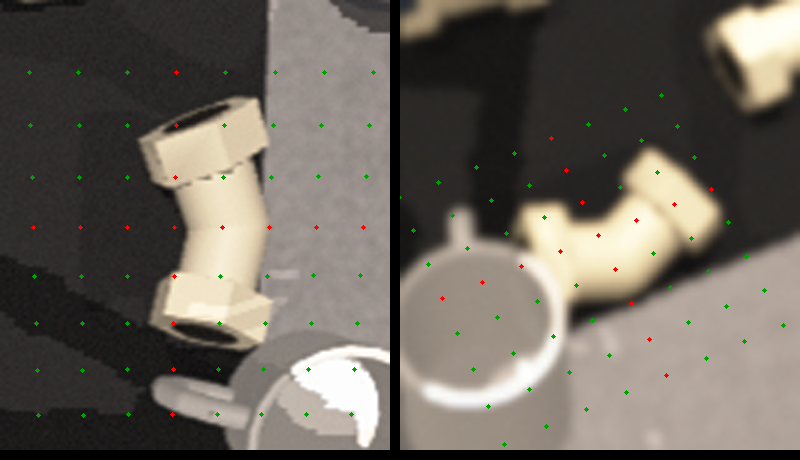

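The left panel shows the fitting with its kink at about (228,228), near (0.703, -0.181), bulging towards +x. The gap between the nuts' inner corners is about 37 mm (rows 185–275), enough for the 32 mm pads, so I grip along x at the kink.

Run:
```python
from h import *
xy=(.7015,-.181);R=down(0)
ctrl.command_gripper(.62);ctrl.goto([*xy,.25],R)
hit=ctrl.move_l([*xy,.013],vel=.08,contact_N=8);print(hit,ctrl.current_tool_pos())
if hit and ctrl.current_tool_pos()[2]>.035: ctrl.move_l([*xy,.25])
else:
    ctrl.command_gripper(0);print(ctrl.current_grip_width()*91,ctrl.current_grasp_force())
    ctrl.move_l([*xy,.25],vel=.15);w=ctrl.current_grip_width()*91;print(w,ctrl.current_grasp_force())
    if w>20: drop((.415,-.475),90,z=.045,op=.65)
I=ctrl.read_camera("wrist");cv2.imwrite("pics/w7.png",I);print(ctrl.current_t())
```

```text
False [ 0.7016 -0.1811  0.0132]
37.896897165827326 28.294492397108115
37.54145955892672 28.307064452092163
t 73.4
73.45
```

Gripped and dropped. Now the shorts.

Run:
```python
from h import *
rs=look((.50,-.25),z=.28)
r=nearest(rs,(.522,-.190),.03);print(r[0],r[1],r[2])
if pick(r[0],r[1],op=1.,z=.008)>60:drop((.365,-.38),90)
rs=look((.60,-.11),z=.28)
r=nearest(rs,(.627,-.05),.03);print(r[0],r[1],r[2])
if pick(r[0],r[1],op=1.,z=.008)>60:drop((.435,-.38),90)
ctrl.goto([.38,.05,.35],down(0))
J=ctrl.read_camera("top");S=ctrl.read_camera("scene");ctrl.goto([.42,-.45,.35],down(0));W=ctrl.read_camera("wrist")
cv2.imwrite("pics/end.png",np.vstack([np.hstack([cv2.resize(S,(440,330)),cv2.resize(J[100:310,200:450],(360,330))]),np.hstack([cv2.resize(W,(360,270)),cv2.resize(J[80:270,60:310],(440,270))])]))
```

```text
[ 0.5215 -0.1891] 83.36901 (np.float32(0.081566565), np.float32(0.053353425))
picked w 74.88647123533022 after lift 74.89325096986475 29.99987304210663 t 79.9583
t 83.7083
[ 0.6265 -0.0507] 97.38687 (np.float32(0.08066689), np.float32(0.052142516))
picked w 74.66132780999791 after lift 74.7836076482426 29.985660910606384 t 90.325
t 94.525
```

View pics/end.png

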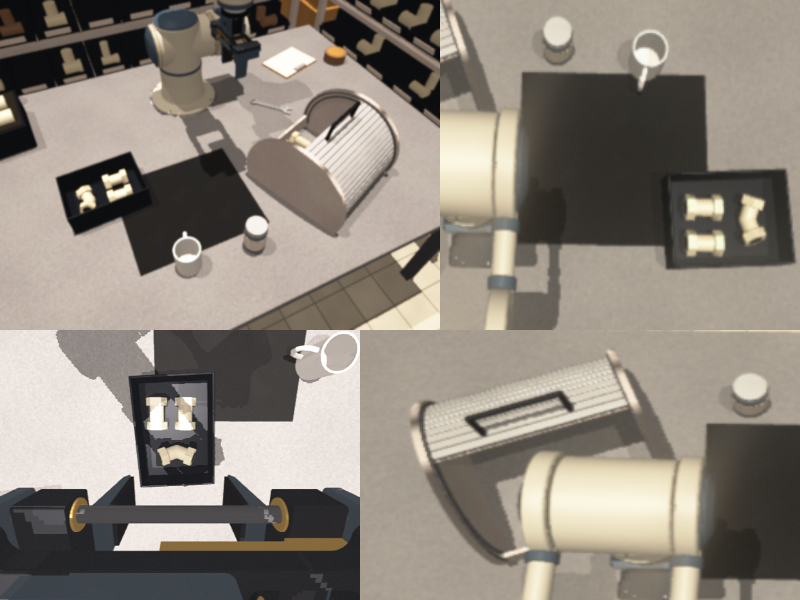

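The mat is clear, the two shorts and the bent fitting are in the crate, the shutter is open, and the can and mug stand where they were. I take one last look into the case.

Run:
```python
from h import *
o,yaw=case2();ctrl.goto([*(o+rot(yaw)@[-.18,0]),.42],down(yaw+np.pi/2));cv2.imwrite("pics/fin.png",ctrl.read_camera("wrist"));print(ctrl.current_t())
```

```text
101.0167
```

View pics/fin.png

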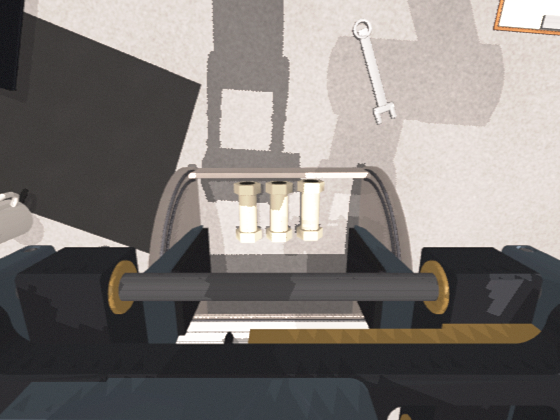

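The three full couplings lie behind the sill (rows 182–240). The wrench is in place.

```bash
python3 -c "
from bench import ctrl
ctrl.sleep(.5);print(ctrl.sign_off())"
```

```text
the job is handed in; nothing more can be done
None
```

The job is handed in, with no verdict returned: the shutter is open, the three full couplings lie in the case behind the sill, the two shorts and the bent fitting are in the crate, and the can, wrench and mug look unmoved in the last pictures.

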